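Load a hardwood block through the one-way flap of a block feeder

ROBOT

A 6-joint arm with a two-finger parallel gripper is mounted at the origin on a cart in front of the work surface, level with it; the furniture and walls round the work are solid. World frame = base frame: x ahead of the robot, y to its left, z up, the work surface at z = 0. Lengths are in m, angles in rad, forces in N, time in s.
With the tool pointing down it reaches from about 0.4 to 0.925 m from the base axis. Payload 3.4 kg.
Tool frame: the origin (TCP) lies between the finger pads; the fingertips stand robot.tips_ahead ahead of it and the grasp point (between the pads) lies 3 mm ahead of it (robot.tips_ahead is the distance from the TCP to the fingertips, in m); z points along the fingers, y is the line along which they close (so a half turn about z gives the same grasp; the last joint's range is limited). The gripper opens to 85 mm and grips with 20 to 120 N. Pads are 22 mm wide; open, the fingers measure 114 mm over their backs; the gripper's body (76 mm by 85 mm) begins 54 mm behind the grasp point. The pads swing forward as they close: fully open they stand 13 mm farther back than shut.
Start: joints at [1.2, 0.307, 1.506, -0, 1.328, -0.073], TCP at [0.168, 0.55, 0.253] pointing down, gripper open.
Joint ranges: [-3.12, 3.12], [-1.05, 2.28], [0.14, 2.33], [-1.42, 4.57], [0.1, 2.73], [-2.68, 2.68]. Speed limits (rad/s): [2.57, 2.57, 3.14, 3.14, 3.14, 3.14].

INTERFACE

Orientations are given as a unit quaternion [w, x, y, z].
In Python, from station import sensors, imaging, order, robot gives the robot as it stands.
- The arm moves only by the tool send_rows, never from a script. Its argument "targets" is a list of rows, each a list of 7 numbers: the closure, from -1 (fully open) to 1 (shut), then the shift along the tool's x, y, z in cm, then the turn, a rotation vector about the tool's x, y, z in degrees. In form: [[jaw, x, y, z, rx, ry, rz], ...]. A call has 1 to 5 rows; each row is the pose to reach, as a shift and turn from the pose commanded when the call began, along the tool's axes at that moment; what a row does not reach only later rows make up. A row lasts 1/8 s, in which the tool goes at most 62.5 mm and 10.7 degrees, less where a joint would pass 70% of its speed; a pose out of reach is approached as far as the arm can. A call with a gripper value outside its range is refused whole. The fingers move at their own pace and stop on an object; "grip_force" is the grip in N (left out, the last holds). Time passes only in rows, so rows that repeat a pose let the fingers close. It gives the time, the measured TCP pose, the force, the opening and the grip force at its end, in the units of the state.
- sensors.read_state(): the state, without advancing time (a new reading comes with each control period).
- imaging.get_image(name): name is "scene" or "top" or "wrist"; returns a dict with "img" (400x640x3 uint8, blue, green, red), "depth" (400x640 float32, m along the optical axis (not along the pixel's ray), 0 where there is no reading), "fx", "fy", "cx", "cy" (pixels), "cam_to_world" (4x4, takes a point from camera to world coordinates). Camera axes: x right, y down, z forward; pixel columns grow to the right and rows downward; lengths in m; the calibration is good to about 2 mm. A picture is of the moment at which its call begins.
- order.hand_in(): hands the job in; it is judged then, once.
The state is a dict: "time_s": time; "joint_positions": joint angles; "qd": joint speeds; "joint_efforts": joint torques, N m; "eef_pos": TCP position; "ee_rot": TCP orientation; "force": force on the tool from outside, world axes, zero at the start; "ft_torque": the same for the moment, N m; "gripper_width": finger opening in m; "gripper_force": force on a finger pad.
Only numpy, scipy, OpenCV 4.12 (cv2) and the standard library are available. Lean on these libraries where they do the work, as an engineer would, in place of code of your own. Each camera call takes 0.05 s, during which the arm holds its last target. There are 200 camera calls.

TASK

Set the hardwood block flat on the open apron of the wooden chute, end-on to its mouth, and push it along the chute through the sprung flap and on under the roof until you feel it press firmly (about 10 N) against the hidden stop inside. Then withdraw so that the flap springs shut behind the block. Be gentle: while pushing, never force the block against any part of the chute with more than 22 N; leave the tape measure, the wooden ring and the turned knob alone.

Things in the scene. Friction and masses are not known exactly. Their poses are not given: they have to be found in the camera images.
- block: plain sawn hardwood block, 50 (x) x 66 (y) x 45 (z) mm, about 0.1 kg, loose on the bench to the right of the chute; origin at the centre of its underside, z up. Its 66 mm length (own y axis) must lie along the chute; grasp it across the 50 mm width.
- chute: wooden feeder chute fixed to the bench, 300 x 124 mm. Origin on the bench under the middle of the gateway; x points along the push (in through the mouth), y left, z up. Base board from x = -125 to 175 mm, top at z = 8 mm. Channel beyond the gateway: y = -27 to 41 mm (extra width takes the open flap). Walls 46 mm high (z), open above up to x = 92 mm.
- apron (a point): point on top of the base board (chute x = -84, y = 0, z = 8 mm), middle of the open apron without walls (x = -125 to -42 mm) where the block is set down. Axes as the chute's.
- gateway (a point): point on top of the base board in the middle of the gateway (chute x = 0, y = 0, z = 8 mm), 54 mm wide (y = -27 to 27 mm). Two flared walls lead into it from x = -42 mm. Pushing a block through meets under 1 N of sliding friction, plus the flap: up to about 7 N while the block's leading end is between x = 0 and 45 mm, under 3 N after.
- roof_edge (a point): middle of the roof's front edge, on its top (chute x = 92, y = 7, z = 64 mm). Roof from here to x = 175 mm, underside z = 58 mm. Fingers may follow the block from above up to this edge. Under it stands a rigid flat stop, setting unknown and not measured: it meets the block's leading end between x = 130 and 152 mm (block origin 97 to 119 mm). Find it by feel; force rises steeply.
- flap (a joint): aluminium one-way flap just behind the gateway, 54 mm long, 34 mm high, 5 mm thick, on a vertical pin at chute x = 3, y = 37 mm. 0 = shut across the gateway; grows to 1.5 rad as it swings inward, against a light spring, towards the left wall; it cannot swing outward. It shuts only when the block's trailing end is beyond chute x = 58 mm and nothing else is in its way.
- tape: yellow and black tape measure, 39 x 70 x 64 mm, standing in front of the chute; leave it alone. Origin at the centre of its underside.
- ring: turned wooden ring, 67 mm across and 15 mm high, lying on the bench; leave it alone. Origin at the centre of its underside.
- knob: small turned wooden knob, 44 mm across and 48 mm high, standing on the bench; leave it alone. Origin at the centre of its underside.
There are look-alikes about, which are no part of the job. What is shaped like the block but orange is not meant.

How it is judged:
On the way, in this order (a step that is already met when the one before it is completed fails the run):
1. the block, lying flat in the gateway, holds the flap open (x of block in the frame of chute between -0.025 and 0.03 m and z of block in the frame of chute below 0.016 m and value of joint flap above 0.4 rad), for 0.1 s.
2. the block, past the flap, stands still pressed against the stop with more than 5 N (force between block and chute) (x of block in the frame of chute above 0.093 m and linear speed of block below 0.01 m/s and contact force between block and chute above 5 N), for 0.2 s.
At the end, for the whole second after the job is handed in: The block lies at rest and flat (tilt under 0.1 rad, underside within 5 mm of the base board, length within 0.15 rad of the chute) where it was pressed against the stop, its origin more than 93 mm beyond the gateway; the flap is shut behind it (under 0.08 rad) (x of block in the frame of chute above 0.093 m and z of block in the frame of chute below 0.013 m and angle between block's own z axis and vertical below 0.1 rad and angle between the y axis of block and the x axis of chute, either way round below 0.15 rad and value of joint flap below 0.08 rad and linear speed of block below 0.01 m/s); the robot touches nothing.
It fails at once if the block, being pushed in (its origin past chute x = -65 mm), presses on the chute with more than 22 N (x of block in the frame of chute above -0.065 m and contact force between block and chute above 22 N).
It fails at once if the tape measure is moved by more than 20 mm (distance of tape from where it was at the start of the episode above 0.02 m).
It fails at once if the wooden ring is moved by more than 20 mm (distance of ring from where it was at the start of the episode above 0.02 m).
It fails at once if the turned knob is moved by more than 20 mm (distance of knob from where it was at the start of the episode above 0.02 m).
It also fails if it takes over 72 s, if anything falls off the work surface, if the arm or the gripper's body presses on something with over 40 N, if the wrist force passes 120 N, or if a joint passes its speed limit or range.

## Working session

There is one attempt and no reset: what is moved stays moved. The work goes in short steps, Python scripts to look and compute and a tool call to move; the robot and the scene stay as the last step left them, time stands still between calls to the robot, and variables do not carry over. Pictures are saved under pics/ and viewed, at most 10 in all, crops included, and the job is handed in when it is done.

Besides the shell and the picture viewer there is one more tool, called after "Emit:" as name(argument=value, ...), one argument or row to a line, values as JSON. send_rows: Moves the arm, as the interface text tells. Its arguments: {"type":"object","properties":{"targets":{"type":"array","items":{"type":"array","items":{"type":"number"}}},"grip_force":{"type":"number"}},"required":["targets"]}

```bash
mkdir -p pics; cat > h.py <<'E'
import numpy as np, cv2, pickle
from station import sensors, imaging, order, robot
def shot(name,f):
    d=imaging.get_image(name); pickle.dump(d,open(f'pics/{f}.pkl','wb')); cv2.imwrite(f'pics/{f}.png',d['img']); return d
def load(f): return pickle.load(open(f'pics/{f}.pkl','rb'))
def pt(d,u,v,r=1):
    p=d['depth'][v-r:v+r+1,u-r:u+r+1]; z=np.median(p[p>0]) 
    return (d['cam_to_world']@[(u-d['cx'])/d['fx']*z,(v-d['cy'])/d['fy']*z,z,1])[:3]
def ptz(d,u,v,z):
    T=d['cam_to_world']; r=T[:3,:3]@[(u-d['cx'])/d['fx'],(v-d['cy'])/d['fy'],1]; o=T[:3,3]
    return o+r*(z-o[2])/r[2]
E
python3 - <<'E'
from h import *
s=shot('scene','s0');t=shot('top','t0')
print(robot.tips_ahead, sensors.read_state())
for d in(s,t):print(d['cam_to_world'].round(3).tolist(),d['fx'])
E
```

```text
0.022 {'time_s': 0.1, 'joint_positions': array([ 1.20046240e+00,  3.07461126e-01,  1.50754926e+00,  2.69786912e-05,
        1.32840312e+00, -7.35127304e-02]), 'qd': array([ 0.00055579, -0.00333554, -0.00308043,  0.00144676, -0.0033297 ,
       -0.00072823]), 'joint_efforts': array([ 7.96366367e-04, -4.58523810e+01, -2.52609086e+01,  1.06922641e-04,
        5.63269568e-03,  4.88064416e-05]), 'eef_pos': array([0.16798405, 0.54929618, 0.2524919 ]), 'ee_rot': array([-2.13161719e-04,  1.47869544e-01,  9.89006455e-01, -8.85218505e-04]), 'force': array([ 0.70414589,  0.90496614, -0.08109638]), 'ft_torque': array([-0.00266795,  0.00816328, -0.01197398]), 'gripper_force': 0.0, 'gripper_width': 0.08497246237800897}
[[-0.769, -0.478, 0.425, 0.187], [-0.64, 0.569, -0.517, 0.421], [0.006, -0.669, -0.743, 0.721], [0.0, 0.0, 0.0, 1.0]] 411.5663507168427
[[0.092, -0.973, 0.21, 0.369], [-0.996, -0.09, 0.02, -0.045], [-0.001, -0.211, -0.978, 0.994], [0.0, 0.0, 0.0, 1.0]] 432.62586667336234
```

View pics/t0.png

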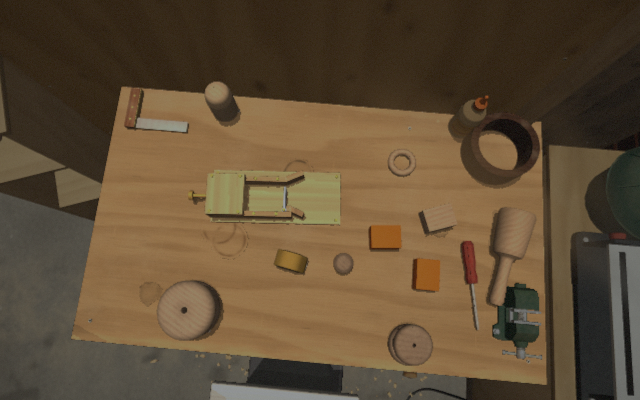

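View pics/s0.png

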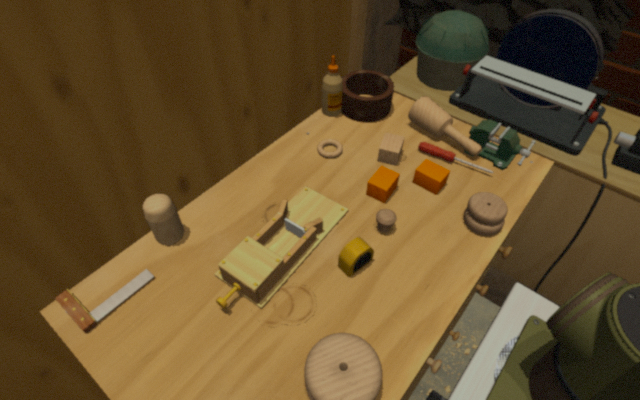

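Top view: the plain block is at (438,220). The candidates are that one and the orange blocks at (385,237) and (427,275), which are not meant. The chute has its apron at (320,197), flap at (285,198) and roof at (226,193), so the push goes towards image left. The tape is at (291,261), the ring at (402,162) and the knob at (343,264). I choose the plain one and check it in a crop.

```bash
python3 - <<'E'
from h import *
t=load('t0')
c=t['img'][150:250,190:470]
a=cv2.resize(t['img'][160:235,200:350],None,fx=5,fy=5,interpolation=cv2.INTER_CUBIC)
b=cv2.resize(t['img'][195:245,410:470],None,fx=4,fy=4,interpolation=cv2.INTER_CUBIC)
o=np.zeros((600,750,3),np.uint8);o[:375]=a;o[390:590,:240]=b
cv2.imwrite('pics/c0.png',o)
for u,v in[(438,216),(385,235),(425,215),(450,213),(330,210),(330,185),(226,193),(343,262),(291,258)]:print(u,v,pt(t,u,v).round(4))
E
```

```text
438 216 [ 0.5488 -0.3053  0.0426]
385 235 [ 0.4956 -0.1902  0.0434]
425 215 [ 0.5482 -0.2762  0.0437]
450 213 [ 0.5578 -0.3313  0.044 ]
330 210 [ 0.5468 -0.0656  0.0065]
330 185 [ 0.6062 -0.0606  0.0061]
226 193 [0.5536 0.167  0.0625]
343 262 [ 0.4282 -0.1024  0.0466]
291 258 [0.4254 0.0098 0.0627]
```

View pics/c0.png

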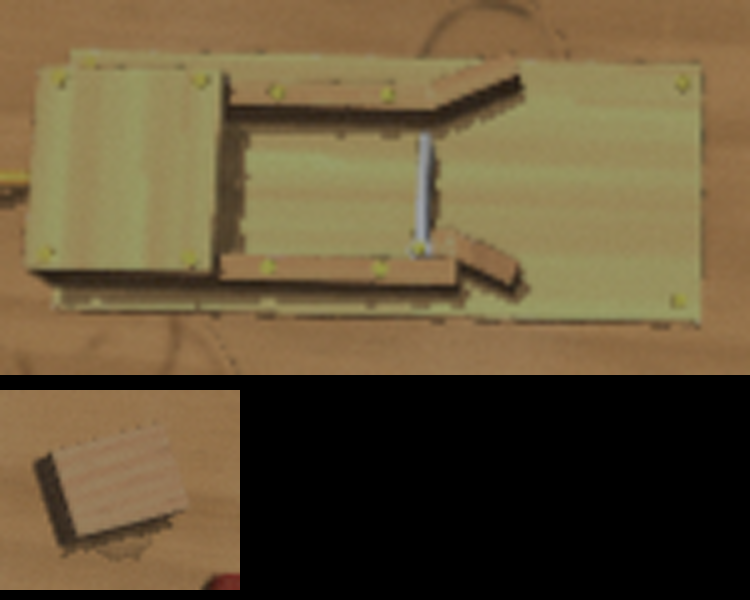

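Crop: the plain block's top corners are at (423,211), (452,204), (457,224) and (429,232). The chute board has corners (340,173), (340,224) and (212,222), with the flap at (285,198). I'll compute the poses from these.

```bash
cat >> h.py <<'E'
def inchute(p,O,yaw):
    c,s=np.cos(yaw),np.sin(yaw);p=np.asarray(p)[:2]-O
    return np.array([c*p[0]+s*p[1],-s*p[0]+c*p[1]])
E
python3 - <<'E'
from h import *
t=load('t0')
B=[ptz(t,*p,.045)[:2] for p in[(423,210.75),(452,203.75),(456.75,223.75),(429.25,231.75)]]
B=np.array(B);print(B.round(4),B.mean(0))
print([np.linalg.norm(B[i]-B[(i+1)%4]).round(4) for i in range(4)])
d=(B[0]-B[1]+B[3]-B[2]);print('blk long dir',np.degrees(np.arctan2(d[1],d[0])))
C=np.array([ptz(t,*p,.008)[:2] for p in[(340,172.6),(340,224),(211.6,222),(214,170.4)]]);print(C.round(4))
print([np.linalg.norm(C[i]-C[(i+1)%4]).round(4) for i in range(4)])
d=C[3]-C[0]+C[2]-C[1];y=np.arctan2(d[1],d[0]);e=np.array([np.cos(y),np.sin(y)])
O=(C[0]+C[1])/2+.125*e; O2=C.mean(0)-.025*e; print('yaw',np.degrees(y),O,O2)
print('ap',O-.084*e, 'stop',O+.1*e)
for n,p,z in[('flapL',(284,187),.042),('pin',(283.8,209.5),.042),('roofedge',(244,174.5),.064),('roofedge2',(242.5,214.3),.064),('flareTipL',(304,176),.046),('flareTipR',(304,213.5),.046)]:print(n,inchute(ptz(t,*p,z),O,y).round(4))
st=sensors.read_state();print(st['eef_pos'],st['ee_rot'])
E
```

```text
[[ 0.5572 -0.271 ]
 [ 0.579  -0.3349]
 [ 0.5348 -0.3465]
 [ 0.5115 -0.2866]] [ 0.54560716 -0.30974493]
[np.float64(0.0675), np.float64(0.0456), np.float64(0.0643), np.float64(0.0483)]
blk long dir 110.04527019968798
[[ 0.6379 -0.0815]
 [ 0.5161 -0.0912]
 [ 0.4937  0.2033]
 [ 0.616   0.215 ]]
[np.float64(0.1221), np.float64(0.2953), np.float64(0.1229), np.float64(0.2973)]
yaw 94.29017329947173 [0.56765121 0.03828281] [0.56778883 0.0364484 ]
ap [ 0.57393506 -0.04548182] stop [0.56017044 0.13800261]
flapL [ 0.0036 -0.0161]
pin [0.0024 0.0355]
roofedge [ 0.0917 -0.038 ]
roofedge2 [0.0904 0.0515]
flareTipL [-0.0412 -0.0415]
flareTipR [-0.043   0.0444]
[0.16798405 0.54929618 0.2524919 ] [-2.13161719e-04  1.47869544e-01  9.89006455e-01 -8.85218505e-04]
```

Emit:
send_rows(
  targets=[
    [-1, -5, -2.7, 0, 0, 0, 0],
    [-1, -10, -5.4, 0, 0, 0, 0],
    [-1, -15, -8, 0, 0, 0, 0],
    [-1, -20, -10.7, 0, 0, 0, 0],
    [-1, -25, -13.3, 0, 0, 0, 0],
  ],
)

```text
time_s: 0.72
eef_pos: [0.3692, 0.348, 0.253]
ee_rot: [-0.0, 0.148, 0.989, -0.0]
force: [-0.2, 0.5, -0.6]
gripper_width: 0.0855
gripper_force: 0.0
```

Emit:
send_rows(
  targets=[
    [-1, -4, -4, 0, 0, 0, 0],
    [-1, -8, -8, 0, 0, 0, 0],
    [-1, -12, -12, 0, 0, 0, 0],
    [-1, -16, -16, 0, 0, 0, 0],
    [-1, -20, -20, 0, 0, 0, 0],
  ],
)

```text
time_s: 1.35
eef_pos: [0.5015, 0.0981, 0.253]
ee_rot: [-0.0, 0.148, 0.989, 0.0]
force: [0.4, -0.3, 0.1]
gripper_width: 0.0852
gripper_force: 0.0
```

Emit:
send_rows(
  targets=[
    [-1, -2.4, -4.5, 0, 0, 0, 10],
    [-1, -4.8, -9, 0, 0, 0, 20],
    [-1, -7.2, -13.5, 0, 0, 0, 30],
    [-1, -9.6, -18, 0, 0, 0, 40],
    [-1, -12, -22.5, 0, 0, 0, 50],
  ],
)

```text
time_s: 1.98
eef_pos: [0.5499, -0.152, 0.2529]
ee_rot: [-0.0, 0.554, 0.832, 0.0]
force: [1.5, -0.4, 0.3]
gripper_width: 0.0854
gripper_force: 0.0
```

```bash
cat >> h.py <<'E'
from scipy.spatial.transform import Rotation as R
def cur():
    s=sensors.read_state(); return s,R.from_quat(np.roll(s['ee_rot'],-1))
def goto(p,yaw):
    "shift (cm) and turn (deg) in tool axes to TCP p, tool down, tool y at yaw deg"
    s,r=cur(); y=np.radians(yaw); Y=np.array([np.cos(y),np.sin(y),0]);Z=np.array([0,0,-1.])
    G=R.from_matrix(np.c_[np.cross(Y,Z),Y,Z])
    print('at',s['eef_pos'].round(4),'F',s['force'].round(2),'w',round(float(s['gripper_width']),4),'t',round(s['time_s'],2))
    print('shift cm',(r.inv().apply(np.array(p)-s['eef_pos'])*100).round(2),'turn',(r.inv()*G).as_rotvec(degrees=True).round(2))
E
python3 -c "
from h import *
goto([.546,-.31,.2],20)"
```

```text
at [ 0.5499 -0.152   0.2529] F [ 1.51 -0.39  0.25] w 0.0854 t 1.98
shift cm [-14.43  -6.44   5.28] turn [-0.02 -0.04  2.65]
```

Emit:
send_rows(
  targets=[
    [-1, -3.6, -1.6, 1.3, 0, 0, 1],
    [-1, -7.2, -3.2, 2.6, 0, 0, 2],
    [-1, -10.8, -4.8, 3.9, 0, 0, 2.6],
    [-1, -14.4, -6.4, 5.3, 0, 0, 2.6],
    [-1, -14.4, -6.4, 5.3, 0, 0, 2.6],
  ],
)

```text
time_s: 2.6
eef_pos: [0.5463, -0.3104, 0.1982]
ee_rot: [-0.001, 0.572, 0.82, -0.0]
force: [-0.2, -0.0, -0.4]
gripper_width: 0.0853
gripper_force: 0.0
```

```bash
python3 - <<'E'
from h import *
d=shot('wrist','w0');goto([.546,-.31,.2],20)
print(d['fx'],d['cam_to_world'].round(3).tolist())
E
```

```text
at [ 0.5466 -0.3088  0.1989] F [-0.27  0.29  0.28] w 0.0856 t 2.65
shift cm [-0.09 -0.1  -0.11] turn [-0.08 -0.13  0.26]
276.77311290248525 [[0.938, 0.332, 0.096, 0.522], [0.346, -0.9, -0.266, -0.243], [-0.002, 0.283, -0.959, 0.318], [0.0, 0.0, 0.0, 1.0]]
```

View pics/w0.png

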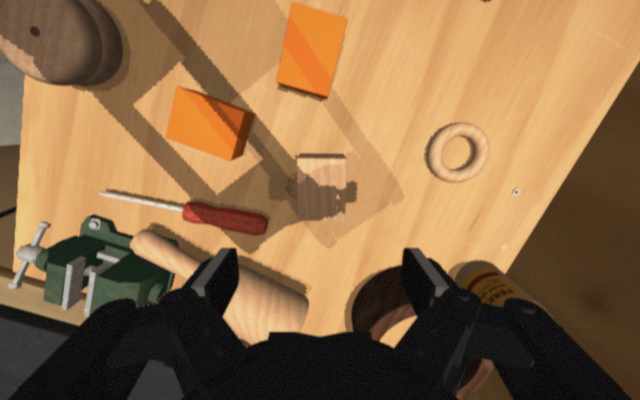

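The wrist view shows the plain block square to the fingers, with its top spanning about (297..347, 158..220). Next I'll check its centre.

```bash
python3 - <<'E'
from h import *
d=load('w0')
B=np.array([ptz(d,*p,.045)[:2] for p in[(297,158),(346,158),(347,220),(297,220)]])
print(B.round(4),B.mean(0),[np.linalg.norm(B[i]-B[(i+1)%4]).round(4) for i in range(4)])
e=B[0]-B[3]+B[1]-B[2];print(np.degrees(np.arctan2(e[1],e[0])), pt(d,322,175),pt(d,310,165))
g=d['depth'];m=np.zeros((400,640),bool)
vv,uu=np.mgrid[150:230,285:360];P=np.array([pt(d,u,v,0) for u,v in zip(uu.ravel(),vv.ravel()) if g[v,u]>0])
P=P[(P[:,2]>.038)&(P[:,2]<.052)];r=cv2.minAreaRect((P[:,:2]*1000).astype(np.float32));print(r)
E
```

```text
[[ 0.5129 -0.2848]
 [ 0.5581 -0.2681]
 [ 0.5832 -0.3281]
 [ 0.534  -0.3463]] [ 0.54706058 -0.306826  ] [np.float64(0.0482), np.float64(0.0649), np.float64(0.0525), np.float64(0.0649)]
110.82417225134292 [ 0.54194859 -0.2923416   0.0443552 ] [ 0.52726414 -0.28708022  0.04401971]
((546.9920043945312, -308.3802490234375), (49.904598236083984, 66.45000457763672), 19.220956802368164)
```

```bash
python3 - <<'E'
from h import *
goto([.5467,-.3085,.036],19.7)
E
```

```text
at [ 0.5466 -0.3088  0.1989] F [-0.27  0.29  0.28] w 0.0856 t 2.65
shift cm [-1.000e-02  5.000e-02  1.629e+01] turn [-0.08 -0.13  0.56]
```

Emit:
send_rows(
  targets=[
    [-1, 0, 0, 4, 0, 0, 0.5],
    [-1, 0, 0, 8, 0, 0, 0.5],
    [-1, 0, 0, 11, 0, 0, 0.5],
    [-1, 0, 0, 14, 0, 0, 0.5],
    [-1, 0, 0, 16.3, 0, 0, 0.5],
  ],
)

```text
time_s: 3.28
eef_pos: [0.5473, -0.3063, 0.0365]
ee_rot: [-0.001, 0.574, 0.819, 0.0]
force: [1.0, -0.3, -0.5]
gripper_width: 0.0854
gripper_force: 0.0
```

Emit:
send_rows(
  targets=[
    [1, 0, 0, 0, 0, 0, 0],
    [1, 0, 0, 0, 0, 0, 0],
    [1, 0, 0, 0, 0, 0, 0],
    [1, 0, 0, 0, 0, 0, 0],
    [1, 0, 0, 0, 0, 0, 0],
  ],
  grip_force=30,
)

```text
time_s: 3.9
eef_pos: [0.5482, -0.3083, 0.0386]
ee_rot: [0.001, 0.574, 0.819, 0.0]
force: [-1.0, 0.6, 5.7]
gripper_width: 0.0493
gripper_force: 34.4
```

Emit:
send_rows(
  targets=[
    [1, 0, 0, -2, 0, 0, 0],
    [1, 0, 0, -5, 0, 0, 0],
    [1, 0, 0, -8, 0, 0, 0],
    [1, 0, 0, -8.5, 0, 0, 0],
    [1, 0, 0, -8.5, 0, 0, 0],
  ],
)

```text
time_s: 4.53
eef_pos: [0.5471, -0.3079, 0.1219]
ee_rot: [-0.0, 0.574, 0.819, -0.0]
force: [0.9, -0.2, -1.9]
gripper_width: 0.0496
gripper_force: 33.5
```

```bash
python3 - <<'E'
from h import *
goto([.574,-.0473,.12],4.3)
E
```

```text
at [ 0.5471 -0.3079  0.1219] F [ 0.93 -0.18 -1.86] w 0.0496 t 4.53
shift cm [23.59 11.4   0.2 ] turn [-1.000e-02 -1.000e-02  1.559e+01]
```

Emit:
send_rows(
  targets=[
    [1, 4, 1.9, 0, 0, 0, 3],
    [1, 9, 4.3, 0, 0, 0, 6],
    [1, 14, 6.8, 0, 0, 0, 9],
    [1, 19, 9.2, 0, 0, 0, 12],
    [1, 23.6, 11.4, 0, 0, 0, 15.6],
  ],
)

```text
time_s: 5.15
eef_pos: [0.573, -0.0453, 0.1204]
ee_rot: [-0.001, 0.681, 0.732, -0.001]
force: [0.6, -0.4, -1.2]
gripper_width: 0.0496
gripper_force: 33.5
```

Emit:
send_rows(
  targets=[
    [1, 0, 0, 0, 0, 0, 0],
    [1, 0, 0, 1, 0, 0, 0],
    [1, 0, 0, 2, 0, 0, 0],
    [1, 0, 0, 3, 0, 0, 0],
    [1, 0, 0, 3, 0, 0, 0],
  ],
)

```text
time_s: 5.78
eef_pos: [0.5732, -0.0481, 0.0908]
ee_rot: [-0.001, 0.681, 0.733, -0.001]
force: [0.1, -0.3, -0.1]
gripper_width: 0.0496
gripper_force: 33.5
```

```bash
python3 - <<'E'
from h import *
goto([.574,-.0473,.0476],4.3)
d=shot('wrist','w1')
E
```

```text
at [ 0.5732 -0.0481  0.0908] F [ 0.05 -0.29 -0.05] w 0.0496 t 5.78
shift cm [0.07 0.1  4.32] turn [-0.16 -0.04 -0.09]
```

View pics/w1.png

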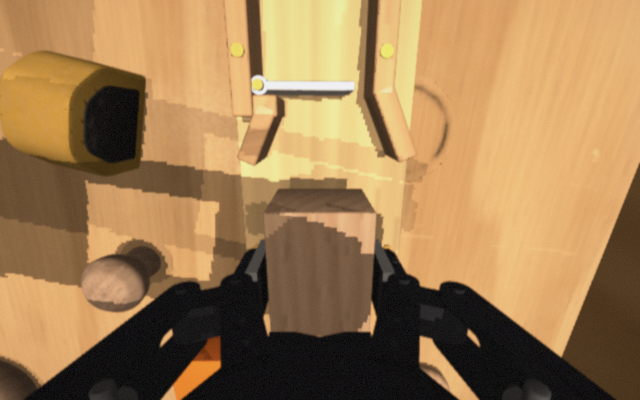

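The block is held square, spanning columns 266–374. The flare's inner ends are at about (283,100) and (367,95). I'll check the lateral alignment and chute yaw from this closer view.

```bash
python3 - <<'E'
from h import *
d=load('w1');O=np.array([.5677,.0375]);y=np.radians(94.3)
for n,p,z in[('wallR bottom inner? (367,95)',(367,95),.046),('flareLend(283,100)',(283,100),.046),('pin',(259,85),.042),('flap tip',(353,87),.042),('screwL',(237,50),.046),('screwR',(387,50),.046),('flare tips L',(256,163),.046),('flaretip R',(402,161),.046),('blkL',(266,212),.0908-.0386+.045),('blkR',(374,212),.0908-.0386+.045)]:
    print(n,(inchute(ptz(d,*p,z),O,y)*1000).round(1))
E
```

```text
wallR bottom inner? (367,95) [ -0.9 -25.5]
flareLend(283,100) [-3.4 21.4]
pin [ 4.8 35.2]
flap tip [  3.7 -18. ]
screwL [21.7 45. ]
screwR [ 21.6 -35.1]
flare tips L [-38.8  38.9]
flaretip R [-37.6 -48.1]
blkL [-52.3  24. ]
blkR [-52.3 -22.7]
```

Emit:
send_rows(
  targets=[
    [1, 0, 0.2, 1.5, 0, 0, 0],
    [1, 0, 0.2, 3, 0, 0, 0],
    [1, 0, 0.2, 3.8, 0, 0, 0],
    [1, 0, 0.2, 4.2, 0, 0, 0],
    [1, 0, 0.2, 4.4, 0, 0, 0],
  ],
)

```text
time_s: 6.45
eef_pos: [0.5763, -0.0471, 0.048]
ee_rot: [-0.0, 0.68, 0.733, -0.0]
force: [1.0, 0.9, -1.5]
gripper_width: 0.0495
gripper_force: 33.5
```

Emit:
send_rows(
  targets=[
    [1, 0, 0, 0, 0, 0, 0],
    [1, 0, 0, 0, 0, 0, 0],
  ],
)

```text
time_s: 6.7
eef_pos: [0.5766, -0.0472, 0.0487]
ee_rot: [0.0, 0.68, 0.733, 0.0]
force: [-0.2, -0.5, -1.0]
gripper_width: 0.0496
gripper_force: 33.5
```

Emit:
send_rows(
  targets=[
    [1, 0, 0, 0.1, 0, 0, 0],
    [1, 0, 0, 0.2, 0, 0, 0],
    [1, 0, 0, 0.2, 0, 0, 0],
  ],
)

```text
time_s: 7.08
eef_pos: [0.5764, -0.0471, 0.0466]
ee_rot: [0.0, 0.68, 0.733, 0.0]
force: [-0.6, 0.5, 0.8]
gripper_width: 0.0495
gripper_force: 33.7
```

Emit:
send_rows(
  targets=[
    [1, 0, 0, 0.05, 0, 0, 0],
    [0.2, 0, 0, 0.05, 0, 0, 0],
    [-0.3, 0, 0, 0.05, 0, 0, 0],
    [-0.6, 0, 0, 0.05, 0, 0, 0],
    [-0.6, 0, 0, 0.05, 0, 0, 0],
  ],
)

```text
time_s: 7.7
eef_pos: [0.5763, -0.0472, 0.0456]
ee_rot: [-0.0, 0.68, 0.733, -0.0]
force: [1.2, 0.4, -1.0]
gripper_width: 0.0681
gripper_force: 0.0
```

Emit:
send_rows(
  targets=[
    [-0.6, 0, 0, -1.5, 0, 0, 0],
    [-0.6, 0, 0, -4, 0, 0, 0],
    [-0.6, 0, 0, -7, 0, 0, 0],
    [-0.6, -4, 0, -8, 0, 0, 0],
    [-0.6, -8, 0, -8, 0, 0, 0],
  ],
)

```text
time_s: 8.32
eef_pos: [0.5837, -0.1276, 0.1285]
ee_rot: [0.002, 0.68, 0.734, 0.001]
force: [0.6, -0.6, -0.2]
gripper_width: 0.0686
gripper_force: 0.0
```

```bash
python3 - <<'E'
from h import *
d=shot('wrist','w2');goto([.576,-.047,.12],4.3)
g=d['depth'];vv,uu=np.where(g>0);z=g[vv,uu]
P=np.c_[(uu-d['cx'])/d['fx']*z,(vv-d['cy'])/d['fy']*z,z,np.ones(len(z))]@d['cam_to_world'].T
O=np.array([.5677,.0375]);y=np.radians(94.3);c,s=np.cos(y),np.sin(y)
X=(P[:,:2]-O)@np.array([[c,-s],[s,c]]);Z=P[:,2]
m=(abs(X[:,0]+.085)<.045)&(abs(X[:,1])<.05)&(Z>.048)&(Z<.058)
print('block in chute mm,deg',cv2.minAreaRect((X[m]*1000).astype(np.float32)),Z[m].mean())
for sg in(1,-1):
    m=(X[:,0]>.01)&(X[:,0]<.06)&(X[:,1]*sg>.02)&(X[:,1]*sg<.07)&(Z>.040)&(Z<.05)
    if m.sum()>20:
        k=np.polyfit(X[m,0],X[m,1],1);print('wall centre y',np.polyval(k,0)*1e3,'ang',np.degrees(k[0]),m.sum(),np.percentile(X[m,1],[2,98]))
E
```

```text
at [ 0.5843 -0.133   0.1281] F [ 1.22 -3.17 -0.36] w 0.0684 t 8.38
shift cm [ 8.64 -0.19  0.76] turn [ 0.25  0.32 -0.03]
block in chute mm,deg ((-84.81129455566406, -2.332368850708008), (50.16165542602539, 65.73554992675781), 89.99251556396484) 0.0523089112222478
```

View pics/w2.png

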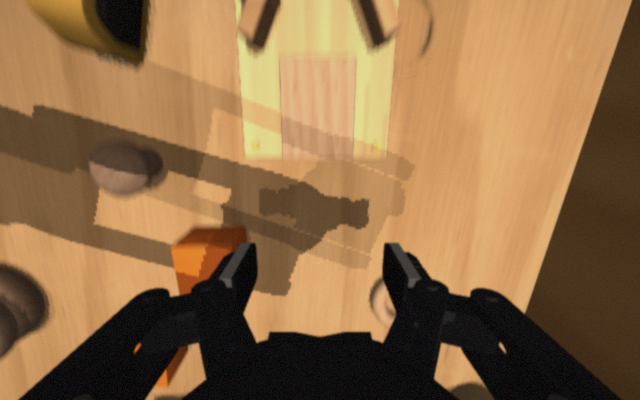

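```bash
python3 - <<'E'
from h import *
goto([.580,-.102,.128],4.3)
goto([.580,-.102,.035],4.3)
E
```

```text
at [ 0.5843 -0.133   0.1281] F [ 1.22 -3.17 -0.36] w 0.0684 t 8.38
shift cm [ 3.12 -0.2  -0.01] turn [ 0.25  0.32 -0.03]
at [ 0.5843 -0.133   0.1281] F [ 1.22 -3.17 -0.36] w 0.0684 t 8.38
shift cm [ 3.17 -0.24  9.29] turn [ 0.25  0.32 -0.03]
```

Emit:
send_rows(
  targets=[
    [1, 0, 0, 0, 0, 0, 0],
    [1, 0, 0, 0, 0, 0, 0],
    [1, 0, 0, 0, 0, 0, 0],
    [1, 0, 0, 0, 0, 0, 0],
    [1, 0, 0, 0, 0, 0, 0],
  ],
  grip_force=40,
)

```text
time_s: 9.0
eef_pos: [0.5823, -0.1264, 0.1258]
ee_rot: [-0.0, 0.68, 0.733, -0.0]
force: [-0.6, -0.1, 0.2]
gripper_width: 0.0
gripper_force: 0.0
```

```bash
python3 - <<'E'
from h import *
goto([.580,-.102,.128],4.3)
goto([.580,-.102,.035],4.3)
E
```

```text
at [ 0.5823 -0.1264  0.1258] F [-0.6  -0.12  0.23] w 0.0 t 9.0
shift cm [ 2.45 -0.04 -0.22] turn [-0.01 -0.    0.04]
at [ 0.5823 -0.1264  0.1258] F [-0.6  -0.12  0.23] w 0.0 t 9.0
shift cm [ 2.45 -0.04  9.08] turn [-0.01 -0.    0.04]
```

Emit:
send_rows(
  targets=[
    [1, 2.4, 0, 1, 0, 0, 0],
    [1, 2.4, 0, 3.5, 0, 0, 0],
    [1, 2.4, 0, 6, 0, 0, 0],
    [1, 2.4, 0, 8, 0, 0, 0],
    [1, 2.4, 0, 9, 0, 0, 0],
  ],
)

```text
time_s: 9.62
eef_pos: [0.5799, -0.1026, 0.0346]
ee_rot: [-0.001, 0.68, 0.733, -0.0]
force: [-0.2, -0.6, 0.4]
gripper_width: 0.0001
gripper_force: 0.0
```

Emit:
send_rows(
  targets=[
    [1, 0.2, 0, 0, 0, 0, 0],
    [1, 0.5, 0, 0, 0, 0, 0],
    [1, 0.8, 0, 0, 0, 0, 0],
    [1, 1.1, 0, 0, 0, 0, 0],
    [1, 1.4, 0, 0, 0, 0, 0],
  ],
)

```text
time_s: 10.25
eef_pos: [0.5798, -0.0891, 0.0363]
ee_rot: [0.001, 0.68, 0.733, 0.0]
force: [-0.3, -0.6, 0.7]
gripper_width: 0.0003
gripper_force: 0.8
```

```bash
cat >> h.py <<'E'
def st():
    s,r=cur();O=np.array([.5695,.0375]);y=np.radians(94.3);R2=np.array([[np.cos(y),np.sin(y)],[-np.sin(y),np.cos(y)]])
    print('tcp chute mm',(R2@(s['eef_pos'][:2]-O)*1e3).round(1),'z',s['eef_pos'][2].round(4),'F chute',(R2@s['force'][:2]).round(1),s['force'][2].round(1),'t',round(s['time_s'],2),'tool x in chute deg',np.degrees(np.arctan2(*(r.apply([1,0,0])[[1,0]])))-94.3)
E
python3 -c "
from h import *
st()"
```

```text
tcp chute mm [-127.    -0.8] z 0.0363 F chute [-0.5  0.3] 0.7 t 10.25 tool x in chute deg 0.012721685896295298
```

Emit:
send_rows(
  targets=[
    [1, 0.4, 0, 0, 0, 0, 0],
    [1, 0.8, 0, 0, 0, 0, 0],
    [1, 1.2, 0, 0, 0, 0, 0],
    [1, 1.6, 0, 0, 0, 0, 0],
    [1, 2, 0, 0, 0, 0, 0],
  ],
)

```text
time_s: 10.88
eef_pos: [0.5785, -0.0692, 0.0362]
ee_rot: [0.001, 0.68, 0.733, 0.0]
force: [0.2, -3.8, 5.0]
gripper_width: 0.0004
gripper_force: 1.9
```

Emit:
send_rows(
  targets=[
    [1, 0.4, 0, 0, 0, 0, 0],
    [1, 0.8, 0, 0, 0, 0, 0],
    [1, 1.2, 0, 0, 0, 0, 0],
    [1, 1.6, 0, 0, 0, 0, 0],
    [1, 2, 0, 0, 0, 0, 0],
  ],
)

```text
time_s: 11.5
eef_pos: [0.5769, -0.0493, 0.0362]
ee_rot: [0.001, 0.68, 0.733, 0.0]
force: [0.2, -4.1, 5.8]
gripper_width: 0.0001
gripper_force: 2.0
```

```bash
cat >> h.py <<'E'
def blk(f):
    d=shot('top',f);g=d['depth'][160:240,190:360];vv,uu=np.where(g>0);z=g[vv,uu];uu=uu+190;vv=vv+160
    P=np.c_[(uu-d['cx'])/d['fx']*z,(vv-d['cy'])/d['fy']*z,z,np.ones(len(z))]@d['cam_to_world'].T
    O=np.array([.5695,.0375]);y=np.radians(94.3);c,s=np.cos(y),np.sin(y)
    X=(P[:,:2]-O)@np.array([[c,-s],[s,c]]);Z=P[:,2]
    m=(X[:,0]<.09)&(abs(X[:,1])<.035)&(Z>.0485)&(Z<.056)
    print('blk x range',np.percentile(X[m,0]*1e3,[1,99]).round(),'n',m.sum())
E
python3 -c "
from h import *
st();blk('t1')"
```

```text
tcp chute mm [-87.1  -0.9] z 0.0362 F chute [-4.1  0.1] 5.8 t 11.5 tool x in chute deg 0.000644057081743199
blk x range [-57. -12.] n 204
```

Fz is 5.8 N upward, so the shut fingertips are rubbing on the board. I'll back off slightly and raise them.

Emit:
send_rows(
  targets=[
    [1, -0.3, 0, 0, 0, 0, 0],
    [1, -0.4, 0, -0.3, 0, 0, 0],
    [1, -0.4, 0, -0.6, 0, 0, 0],
    [1, -0.4, 0, -0.9, 0, 0, 0],
    [1, -0.4, 0, -0.9, 0, 0, 0],
  ],
)

```text
time_s: 12.18
eef_pos: [0.5767, -0.0531, 0.045]
ee_rot: [0.0, 0.68, 0.733, 0.0]
force: [0.1, 0.9, 0.5]
gripper_width: -0.0003
gripper_force: 0.0
```

Emit:
send_rows(
  targets=[
    [1, 0.4, 0, 0, 0, 0, 0],
    [1, 0.8, 0, 0, 0, 0, 0],
    [1, 1.2, 0, 0, 0, 0, 0],
    [1, 1.4, 0, 0, 0, 0, 0],
    [1, 1.4, 0, 0, 0, 0, 0],
  ],
)

```text
time_s: 12.8
eef_pos: [0.5756, -0.0388, 0.0447]
ee_rot: [-0.0, 0.68, 0.733, -0.0]
force: [0.2, -0.2, -0.0]
gripper_width: -0.0001
gripper_force: 0.0
```

```bash
python3 -c "
from h import *
st();blk('t2')
a=cv2.resize(load('t2')['img'][160:235,200:350],None,fx=5,fy=5);cv2.imwrite('pics/t2.png',a)"
```

```text
tcp chute mm [-76.5  -0.3] z 0.0447 F chute [-0.2 -0.2] -0.0 t 12.8 tool x in chute deg 0.009926351294666347
blk x range [-55.  -1.] n 254
```

View pics/t2.png

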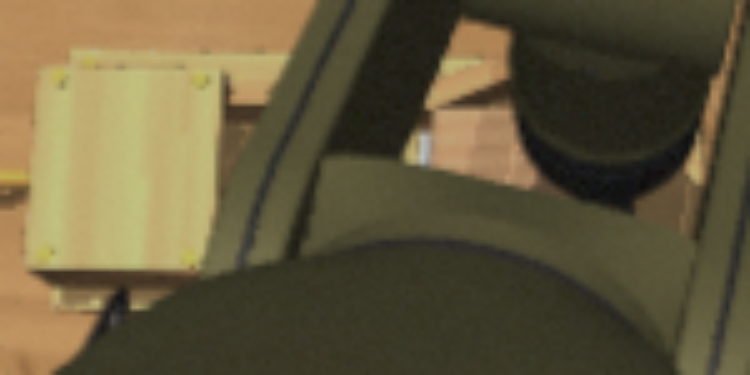

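The crop shows the block's leading end at the flap (columns 430–530), inside the flares. I'll push on gently.

Emit:
send_rows(
  targets=[
    [1, 0.3, 0, 0, 0, 0, 0],
    [1, 0.6, 0, 0, 0, 0, 0],
    [1, 0.9, 0, 0, 0, 0, 0],
    [1, 1.2, 0, 0, 0, 0, 0],
    [1, 1.5, 0, 0, 0, 0, 0],
  ],
)

```text
time_s: 13.48
eef_pos: [0.5755, -0.0247, 0.0451]
ee_rot: [0.001, 0.68, 0.733, 0.0]
force: [2.0, -6.1, -0.7]
gripper_width: -0.0001
gripper_force: 3.0
```

Emit:
send_rows(
  targets=[
    [1, 0.3, 0, 0, 0, 0, 0],
    [1, 0.6, 0, 0, 0, 0, 0],
    [1, 0.9, 0, 0, 0, 0, 0],
    [1, 1.2, 0, 0, 0, 0, 0],
    [1, 1.5, 0, 0, 0, 0, 0],
  ],
)

```text
time_s: 14.1
eef_pos: [0.5734, -0.0091, 0.0448]
ee_rot: [-0.0, 0.68, 0.733, -0.0]
force: [1.7, -3.5, 1.5]
gripper_width: 0.0002
gripper_force: 2.1
```

```bash
python3 -c "
from h import *
st()"
```

```text
tcp chute mm [-46.7  -0.4] z 0.0448 F chute [-3.6 -1.4] 1.5 t 14.1 tool x in chute deg -0.004945823641719471
```

Forces are as expected for the flap. I'll continue.

Emit:
send_rows(
  targets=[
    [1, 0.4, 0, 0, 0, 0, 0],
    [1, 0.8, 0, 0, 0, 0, 0],
    [1, 1.2, 0, 0, 0, 0, 0],
    [1, 1.6, 0, 0, 0, 0, 0],
    [1, 2, 0, 0, 0, 0, 0],
  ],
)

```text
time_s: 14.72
eef_pos: [0.5718, 0.011, 0.0448]
ee_rot: [-0.0, 0.68, 0.733, -0.0]
force: [1.3, -3.6, 0.5]
gripper_width: -0.0
gripper_force: 1.8
```

Emit:
send_rows(
  targets=[
    [1, 0.4, 0, 0, 0, 0, 0],
    [1, 0.8, 0, 0, 0, 0, 0],
    [1, 1.2, 0, 0, 0, 0, 0],
    [1, 1.6, 0, 0, 0, 0, 0],
    [1, 2, 0, 0, 0, 0, 0],
  ],
)

```text
time_s: 15.35
eef_pos: [0.5704, 0.031, 0.0448]
ee_rot: [-0.0, 0.68, 0.733, 0.0]
force: [1.3, -2.6, 1.0]
gripper_width: -0.0
gripper_force: 1.4
```

Emit:
send_rows(
  targets=[
    [1, 0.4, 0, 0, 0, 0, 0],
    [1, 0.8, 0, 0, 0, 0, 0],
    [1, 1.2, 0, 0, 0, 0, 0],
    [1, 1.6, 0, 0, 0, 0, 0],
    [1, 2, 0, 0, 0, 0, 0],
  ],
)

```text
time_s: 15.98
eef_pos: [0.569, 0.0509, 0.0448]
ee_rot: [-0.0, 0.68, 0.733, 0.0]
force: [1.8, -2.7, 0.0]
gripper_width: 0.0002
gripper_force: 1.0
```

```bash
python3 -c "
from h import *
st();blk('t3')"
```

```text
tcp chute mm [13.4 -0.5] z 0.0448 F chute [-2.9 -1.6] 0.0 t 15.97 tool x in chute deg -0.008778319450470917
blk x range [34. 89.] n 257
```

Emit:
send_rows(
  targets=[
    [1, 0.4, 0, 0, 0, 0, 0],
    [1, 0.8, 0, 0, 0, 0, 0],
    [1, 1.2, 0, 0, 0, 0, 0],
    [1, 1.6, 0, 0, 0, 0, 0],
    [1, 2, 0, 0, 0, 0, 0],
  ],
)

```text
time_s: 16.65
eef_pos: [0.5674, 0.0708, 0.0448]
ee_rot: [0.0, 0.68, 0.733, -0.0]
force: [2.0, -2.0, 0.3]
gripper_width: -0.0004
gripper_force: 0.9
```

Emit:
send_rows(
  targets=[
    [1, 0.3, 0, 0, 0, 0, 0],
    [1, 0.6, 0, 0, 0, 0, 0],
    [1, 0.9, 0, 0, 0, 0, 0],
    [1, 1.2, 0, 0, 0, 0, 0],
    [1, 1.4, 0, 0, 0, 0, 0],
  ],
)

```text
time_s: 17.27
eef_pos: [0.5663, 0.0847, 0.0448]
ee_rot: [-0.0, 0.68, 0.733, -0.0]
force: [-0.4, -1.4, 0.2]
gripper_width: 0.0
gripper_force: 1.1
```

Emit:
send_rows(
  targets=[
    [1, 0.1, 0, 0, 0, 0, 0],
    [1, 0.2, 0, 0, 0, 0, 0],
    [1, 0.3, 0, 0, 0, 0, 0],
    [1, 0.4, 0, 0, 0, 0, 0],
    [1, 0.4, 0, 0, 0, 0, 0],
  ],
)

```text
time_s: 17.9
eef_pos: [0.566, 0.0886, 0.0448]
ee_rot: [-0.0, 0.68, 0.733, 0.0]
force: [1.5, -1.4, -0.0]
gripper_width: 0.0003
gripper_force: 0.8
```

Emit:
send_rows(
  targets=[
    [1, 0.06, 0, 0, 0, 0, 0],
    [1, 0.12, 0, 0, 0, 0, 0],
    [1, 0.18, 0, 0, 0, 0, 0],
    [1, 0.24, 0, 0, 0, 0, 0],
    [1, 0.24, 0, 0, 0, 0, 0],
  ],
)

```text
time_s: 18.52
eef_pos: [0.5659, 0.091, 0.0448]
ee_rot: [-0.0, 0.68, 0.733, 0.0]
force: [1.6, -0.8, -0.1]
gripper_width: -0.0002
gripper_force: 0.9
```

Emit:
send_rows(
  targets=[
    [1, 0.06, 0, 0, 0, 0, 0],
    [1, 0.12, 0, 0, 0, 0, 0],
    [1, 0.18, 0, 0, 0, 0, 0],
    [1, 0.24, 0, 0, 0, 0, 0],
    [1, 0.24, 0, 0, 0, 0, 0],
  ],
)

```text
time_s: 19.15
eef_pos: [0.5657, 0.0933, 0.0448]
ee_rot: [-0.0, 0.68, 0.733, 0.0]
force: [2.1, -0.3, 0.1]
gripper_width: -0.0002
gripper_force: 0.8
```

Emit:
send_rows(
  targets=[
    [1, 0.06, 0, 0, 0, 0, 0],
    [1, 0.12, 0, 0, 0, 0, 0],
    [1, 0.18, 0, 0, 0, 0, 0],
    [1, 0.24, 0, 0, 0, 0, 0],
    [1, 0.24, 0, 0, 0, 0, 0],
  ],
)

```text
time_s: 19.77
eef_pos: [0.5656, 0.0958, 0.0448]
ee_rot: [-0.0, 0.68, 0.733, 0.0]
force: [1.4, -0.5, -0.2]
gripper_width: -0.0002
gripper_force: 0.7
```

Emit:
send_rows(
  targets=[
    [1, 0.06, 0, 0, 0, 0, 0],
    [1, 0.12, 0, 0, 0, 0, 0],
    [1, 0.18, 0, 0, 0, 0, 0],
    [1, 0.24, 0, 0, 0, 0, 0],
    [1, 0.24, 0, 0, 0, 0, 0],
  ],
)

```text
time_s: 20.4
eef_pos: [0.565, 0.0982, 0.0447]
ee_rot: [-0.0, 0.68, 0.733, -0.0]
force: [0.4, -0.9, 0.3]
gripper_width: 0.0002
gripper_force: 0.3
```

Emit:
send_rows(
  targets=[
    [1, 0.06, 0, 0, 0, 0, 0],
    [1, 0.12, 0, 0, 0, 0, 0],
    [1, 0.18, 0, 0, 0, 0, 0],
    [1, 0.24, 0, 0, 0, 0, 0],
    [1, 0.24, 0, 0, 0, 0, 0],
  ],
)

```text
time_s: 21.02
eef_pos: [0.5651, 0.1006, 0.0447]
ee_rot: [-0.0, 0.68, 0.733, -0.0]
force: [0.6, -0.5, -0.1]
gripper_width: -0.0003
gripper_force: 0.2
```

Emit:
send_rows(
  targets=[
    [1, 0.06, 0, 0, 0, 0, 0],
    [1, 0.12, 0, 0, 0, 0, 0],
    [1, 0.18, 0, 0, 0, 0, 0],
    [1, 0.24, 0, 0, 0, 0, 0],
    [1, 0.24, 0, 0, 0, 0, 0],
  ],
)

```text
time_s: 21.65
eef_pos: [0.565, 0.103, 0.0448]
ee_rot: [-0.0, 0.68, 0.733, 0.0]
force: [-0.0, -0.8, -0.6]
gripper_width: -0.0001
gripper_force: 0.0
```

Emit:
send_rows(
  targets=[
    [1, 0.06, 0, 0, 0, 0, 0],
    [1, 0.12, 0, 0, 0, 0, 0],
    [1, 0.18, 0, 0, 0, 0, 0],
    [1, 0.24, 0, 0, 0, 0, 0],
    [1, 0.24, 0, 0, 0, 0, 0],
  ],
)

```text
time_s: 22.28
eef_pos: [0.5649, 0.1053, 0.0448]
ee_rot: [-0.0, 0.68, 0.733, 0.0]
force: [-0.1, -0.6, -0.0]
gripper_width: -0.0002
gripper_force: 0.1
```

Emit:
send_rows(
  targets=[
    [1, 0.06, 0, 0, 0, 0, 0],
    [1, 0.12, 0, 0, 0, 0, 0],
    [1, 0.18, 0, 0, 0, 0, 0],
    [1, 0.24, 0, 0, 0, 0, 0],
    [1, 0.24, 0, 0, 0, 0, 0],
  ],
)

```text
time_s: 22.9
eef_pos: [0.5647, 0.1077, 0.0448]
ee_rot: [-0.0, 0.68, 0.733, 0.0]
force: [-0.3, -0.0, -0.2]
gripper_width: 0.0002
gripper_force: 0.1
```

Emit:
send_rows(
  targets=[
    [1, 0.06, 0, 0, 0, 0, 0],
    [1, 0.12, 0, 0, 0, 0, 0],
    [1, 0.18, 0, 0, 0, 0, 0],
    [1, 0.24, 0, 0, 0, 0, 0],
    [1, 0.24, 0, 0, 0, 0, 0],
  ],
)

```text
time_s: 23.52
eef_pos: [0.5645, 0.1101, 0.0448]
ee_rot: [-0.0, 0.68, 0.733, 0.0]
force: [-0.8, 0.3, 0.4]
gripper_width: -0.0002
gripper_force: 0.2
```

Emit:
send_rows(
  targets=[
    [1, 0.06, 0, 0, 0, 0, 0],
    [1, 0.12, 0, 0, 0, 0, 0],
    [1, 0.18, 0, 0, 0, 0, 0],
    [1, 0.24, 0, 0, 0, 0, 0],
    [1, 0.24, 0, 0, 0, 0, 0],
  ],
)

```text
time_s: 24.15
eef_pos: [0.5643, 0.1125, 0.0448]
ee_rot: [-0.0, 0.68, 0.733, 0.0]
force: [-0.5, 0.2, 0.3]
gripper_width: 0.0001
gripper_force: 0.2
```

Emit:
send_rows(
  targets=[
    [1, 0.06, 0, 0, 0, 0, 0],
    [1, 0.12, 0, 0, 0, 0, 0],
    [1, 0.18, 0, 0, 0, 0, 0],
    [1, 0.18, 0, 0, 0, 0, 0],
  ],
)

```text
time_s: 24.65
eef_pos: [0.5641, 0.114, 0.0448]
ee_rot: [0.0, 0.68, 0.733, -0.0]
force: [-0.6, -1.8, 1.6]
gripper_width: -0.0
gripper_force: 1.1
```

```bash
python3 -c "
from h import *
st();d=shot('wrist','w3');blk('t4')
a=cv2.resize(load('t4')['img'][160:235,200:320],None,fx=3,fy=3)
o=np.zeros((400+225,640,3),np.uint8);o[:400]=d['img'];o[400:,:360]=a;cv2.imwrite('pics/m3.png',o[20:])"
```

```text
tcp chute mm [76.7 -0.3] z 0.0448 F chute [-1.7  0.8] 1.6 t 24.65 tool x in chute deg 0.003334373696858961Traceback (most recent call last):
  File "<string>", line 3, in <module>
    st();d=shot('wrist','w3');blk('t4')
                              ~~~^^^^^^
  File "h.py", line 33, in blk
    print('blk x range',np.percentile(X[m,0]*1e3,[1,99]).round(),'n',m.sum())
                        ~~~~~~~~~~~~~^^^^^^^^^^^^^^^^^^^
    return _quantile_unchecked(
        a, q, axis, out, overwrite_input, method, keepdims, weights)
    return _ureduce(a,
                    func=_quantile_ureduce_func,
    ...<5 lines>...
                    overwrite_input=overwrite_input,
                    method=method)
    r = func(a, **kwargs)
    result = _quantile(arr,
                       quantiles=q,
    ...<2 lines>...
                       out=out,
                       weights=wgt)
    slices_having_nans = np.isnan(arr[-1, ...])
                                  ~~~^^^^^^^^^
IndexError: index -1 is out of bounds for axis 0 with size 0
```

```bash
python3 -c "
import cv2;a=cv2.imread('pics/m3.png');cv2.imwrite('pics/m3.png',a[:600])"
```

```text
[ WARN:0@0.007] global loadsave.cpp:275 findDecoder imread_('pics/m3.png'): can't open/read file: check file path/integrity
Traceback (most recent call last):
TypeError: 'NoneType' object is not subscriptable
```

View pics/w3.png

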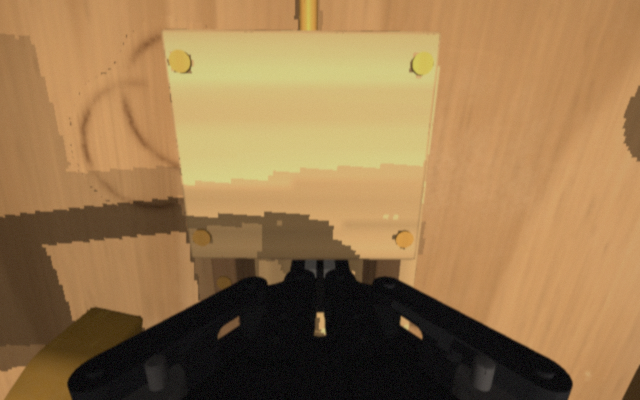

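The wrist view shows the fingertips just short of the roof edge (row ~258). By geometry the fingers are about 5 mm clear of it, so the rising force is the stop. I'll press gently.

Emit:
send_rows(
  targets=[
    [1, 0.03, 0, 0, 0, 0, 0],
    [1, 0.06, 0, 0, 0, 0, 0],
    [1, 0.06, 0, 0, 0, 0, 0],
    [1, 0.06, 0, 0, 0, 0, 0],
  ],
)

```text
time_s: 25.25
eef_pos: [0.5639, 0.1141, 0.0448]
ee_rot: [0.0, 0.68, 0.733, -0.001]
force: [-0.7, -6.0, 1.4]
gripper_width: -0.0
gripper_force: 2.7
```

```bash
python3 -c "
from h import *
st()"
```

```text
tcp chute mm [76.8 -0.2] z 0.0448 F chute [-5.9  1.1] 1.4 t 25.25 tool x in chute deg 0.008401628314388176
```

The stop is found: 6 N with almost no travel. I'll add a little to reach about 10 N.

Emit:
send_rows(
  targets=[
    [1, 0.03, 0, 0, 0, 0, 0],
    [1, 0.06, 0, 0, 0, 0, 0],
    [1, 0.06, 0, 0, 0, 0, 0],
    [1, 0.06, 0, 0, 0, 0, 0],
    [1, 0.06, 0, 0, 0, 0, 0],
  ],
)

```text
time_s: 25.88
eef_pos: [0.5638, 0.1141, 0.0448]
ee_rot: [0.0, 0.68, 0.733, -0.001]
force: [-0.2, -7.7, 1.6]
gripper_width: 0.0002
gripper_force: 3.6
```

Emit:
send_rows(
  targets=[
    [1, 0, 0, 0, 0, 0, 0],
    [1, 0, 0, 0, 0, 0, 0],
    [1, 0, 0, 0, 0, 0, 0],
  ],
)

```text
time_s: 26.25
eef_pos: [0.5638, 0.1141, 0.0448]
ee_rot: [0.0, 0.68, 0.733, -0.001]
force: [-0.8, -7.3, 2.1]
gripper_width: -0.0002
gripper_force: 3.6
```

Emit:
send_rows(
  targets=[
    [1, 0.04, 0, 0, 0, 0, 0],
    [1, 0.07, 0, 0, 0, 0, 0],
    [1, 0.07, 0, 0, 0, 0, 0],
    [1, 0.07, 0, 0, 0, 0, 0],
    [1, 0.07, 0, 0, 0, 0, 0],
  ],
)

```text
time_s: 26.88
eef_pos: [0.5638, 0.1141, 0.0449]
ee_rot: [0.001, 0.68, 0.733, -0.001]
force: [-0.1, -8.9, 1.8]
gripper_width: -0.0003
gripper_force: 4.8
```

Emit:
send_rows(
  targets=[
    [1, 0, 0, 0, 0, 0, 0],
    [1, -0.1, 0, 0, 0, 0, 0],
    [1, -0.3, 0, 0, 0, 0, 0],
    [1, -0.5, 0, 0, 0, 0, 0],
    [1, -0.6, 0, 0, 0, 0, 0],
  ],
)

```text
time_s: 27.5
eef_pos: [0.5646, 0.1104, 0.0448]
ee_rot: [-0.0, 0.68, 0.733, 0.0]
force: [-0.1, 0.2, 0.1]
gripper_width: 0.0001
gripper_force: 0.0
```

Emit:
send_rows(
  targets=[
    [1, 0, 0, -1, 0, 0, 0],
    [1, 0, 0, -3, 0, 0, 0],
    [1, 0, 0, -6, 0, 0, 0],
    [1, 0, 0, -10, 0, 0, 0],
    [1, 0, 0, -14, 0, 0, 0],
  ],
)

```text
time_s: 28.12
eef_pos: [0.5643, 0.1103, 0.1866]
ee_rot: [0.0, 0.68, 0.733, 0.0]
force: [0.6, 0.4, -0.1]
gripper_width: 0.0
gripper_force: 0.0
```

Emit:
send_rows(
  targets=[
    [1, -4, 0, 0, 0, 0, 0],
    [1, -9, 0, 0, 0, 0, 0],
    [1, -14, 0, 0, 0, 0, 0],
    [1, -15, 0, 0, 0, 0, 0],
    [1, -15, 0, 0, 0, 0, 0],
  ],
)

```text
time_s: 28.75
eef_pos: [0.5757, -0.0398, 0.1852]
ee_rot: [-0.0, 0.681, 0.733, 0.0]
force: [-0.5, 0.0, -0.4]
gripper_width: 0.0
gripper_force: 0.0
```

```bash
python3 -c "
from h import *
st();d=shot('wrist','w4')"
```

```text
tcp chute mm [-77.5  -0.4] z 0.1852 F chute [0.1 0.5] -0.4 t 28.75 tool x in chute deg -0.10239536580381525
```

View pics/w4.png

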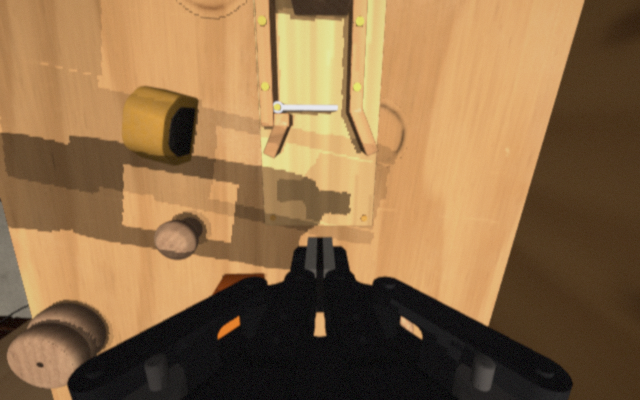

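The flap is shut (row 107, columns 280–336), the block sits square at the top (row ~10) just inside, and the tape and knob look undisturbed. I'll hand it in.

```bash
python3 -c "
from h import *
print(order.hand_in())"
```

```text
the job is handed in; nothing more can be done
None
```

I pushed the block through the flap and pressed it against the hidden stop at about 9 N. The arm then withdrew and the flap sprang shut behind the block. The job is handed in at about 29 s; the hand-in gave no verdict.

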